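# Shut the gas tap and take the kettle off the hob

## Task

The kettle has boiled: first turn the yellow gas lever clockwise a quarter turn until it is fully closed against its stop, square across the pipe, and only then lift the kettle off the hob. Keeping the kettle upright, set it down gently in the middle of the cork trivet, so that no part of its base overhangs, and let go. Leave the mug and the pepper mill where they are.

Things in the scene. Friction and masses are not known exactly. Their poses are not given: they have to be found in the camera images.
- gas_lever (a joint): angle of the gas tap's yellow lever, turning about a vertical axis: 0 = fully closed (across the pipe, at its stop), 1.571 = fully open (in line with the pipe, at the other stop). It grows anticlockwise seen from above. At the start it is open (1.2 to 1.571). Stiff turning, about 0.3 N m (4 N at the grip point); it stays where it is left.
- tap_pivot (a point): point on the lever's vertical turning axis, at the lever's mid-height, 104 mm above the worktop. Axes are those of the fixed gas tap: y along the pipe, z up. When closed the lever points along this frame's -x; when open along its -y; at joint value q its direction is (-cos q, -sin q) in this frame.
- lever_grip (a point): centre of the yellow sleeve of the lever, 75 mm out from the pivot, 104 mm above the worktop; its -x axis points outward along the lever. The sleeve is 22 mm wide, 14 mm thick (z) and runs from 20 to 110 mm from the pivot. Nothing of the tap lies within 30 mm below the outer half of it.
- gas_tap: fixed brass ball valve in a 20 mm copper pipe; the pipe rises from the worktop at y = -80 and +80 mm and runs level between, its axis 50 mm up. Valve body 42 mm across. Origin on the worktop under the pivot; y along the pipe, z up.
- hob: fixed single-burner gas hob, 260 x 260 mm, with a black four-armed pan grate. Origin on the worktop under the burner's centre, z up; the top of the grate is 70 mm above the worktop.
- kettle: loose red enamel stovetop kettle, about 0.5 to 0.9 kg, at first on the hob's grate. Origin at the centre of its flat underside (base 150 mm across, widest 160 mm, body 100 mm high, lid knob up to 112 mm); z up. The steel arch handle stands over it along the kettle's x axis; the short steel spout points to +x and reaches 118 mm from the axis.
- kettle_grip (a point): middle of the kettle's black handle grip, straight above the kettle's centre, 165 mm above its underside: a level round bar 22 mm thick and 70 mm long along this frame's x axis, z up. The arch's uprights stand 60 mm either side of it along x; below it is free for 40 mm.
- trivet: fixed round cork trivet, 190 mm across and 12 mm thick. Origin at the centre of its underside on the worktop, z up.
- mug: bystander: blue mug, 80 mm across, 95 mm high; origin at the centre of its underside
- mill: bystander: dark wooden pepper mill, 54 mm across, 154 mm high; origin at the centre of its underside

How it is judged:
By the outcome, as a careful person would: the job done as asked, in the order asked, and still so for the second after the job is handed in, with the robot touching nothing.
It also fails if it takes over 64 s, if anything falls off the work surface, if the arm or the gripper's body presses on something with over 40 N, if the wrist force passes 120 N, or if a joint passes its speed limit or range.

## Robot

A 7-joint arm with a two-finger parallel gripper is mounted at the origin on the work surface. World frame = base frame: x ahead of the robot, y to its left, z up, the work surface at z = 0. Lengths are in m, angles in rad, forces in N, time in s.
With the tool pointing down it reaches from about 0.4 to 0.85 m from the base axis. Payload 4.5 kg.
Tool frame: the origin (TCP) lies at the very end of the fingers, on their centre line; the grasp point (between the pads) lies 19 mm behind it (r.grip_depth is the z of the grasp point in the tool frame, in m); z points along the fingers, y is the line along which they close (so a half turn about z gives the same grasp; the last joint's range is limited). The gripper opens to 88 mm and grips with 3 to 60 N. Pads are 18 mm wide; open, the fingers measure 123 mm over their backs; the gripper's body (75 mm by 187 mm) begins 45 mm behind the grasp point.
Start: joints at [1.135, 0.689, -0.195, 1.565, 0.157, 0.902, -0.215], TCP at [0.283, -0.557, 0.239] pointing down, gripper open.
Joint ranges: [-3.01, 3.01], [-0.46, 2.08], [-1.47, 1.51], [0.13, 2.56], [-1, 4.14], [0.04, 2.09], [-2.66, 2.66]. Speed limits (rad/s): [2.57, 2.57, 3.14, 3.14, 3.14, 3.14, 3.14].

## Interface

Orientations are given as a unit quaternion [x, y, z, w].
In Python, from plant import r gives the robot as it stands.
- The arm moves only by the tool steer_hand, called as name(argument=value, ...) on one line, values as JSON. Schema: {"type":"object","properties":{"offsets":{"type":"array","items":{"type":"array","items":{"type":"array","items":{"type":"number"},"minItems":7,"maxItems":7},"minItems":1,"maxItems":10},"minItems":1,"maxItems":1},"clamp_n":{"type":"number"},"only":{"type":"string"},"quiet":{"type":"boolean"},"lines":{"type":"string"}},"required":["offsets"],"additionalProperties":false}. offsets is a list that holds a single list of rows (three levels of brackets), with 1 to 10 rows, each of 7 numbers: the opening from 0.0 (shut) to 1.0 (fully open), then dx, dy, dz in units of 100 mm, then a rotation vector rx, ry, rz in units of 0.05 rad; each row is the pose to reach, as a shift and turn from the pose commanded when the call began, along the tool's axes at that moment; what a row does not reach only later rows make up. A row lasts 1/10 s, in which the tool goes at most 0.05 m and 0.15 rad, less where a joint would pass 70% of its speed; a pose out of reach is approached as far as the arm can. The fingers move at their own pace and stop on an object; clamp_n is the grip in N (left out, the last holds). Time passes only in rows, so rows that do not move let the fingers close. The tool returns the time, the measured TCP pose, the force, the opening and the grip force at its end. only (a regular expression) keeps the lines of the reply that match it, lines (a string "A,B") keeps lines A to B, and quiet returns only ok. Input that does not fit is refused with a message, and nothing moves.
- r.get_state(): the state, without advancing time (a new reading comes with each control period).
- r.snapshot(name): name is "side" or "top" or "wrist"; returns the picture (480x640x3 uint8, red, green, blue); there is no depth.
- r.camera_params(name): a dict with "fx", "fy", "cx", "cy" (pixels), "k1" (the pictures are not rectified: a ray, as slopes to the right and down, at radius r is drawn at 1 + k1 r^2 times it, then the intrinsics apply), "rvec" (rotation vector, rad) and "tvec" (3), from world to camera coordinates, as OpenCV has them. Camera axes: x right, y down, z forward; pixel columns grow to the right and rows downward; lengths in m; the calibration is good to about 2 mm. A picture is of the moment at which its call begins: read the wrist's pose just before it. camera_params takes no time and is no camera call; for the wrist camera it gives the pose at the moment of the call.
- r.finish_job(): hands the job in; it is judged then, once.
The state is a dict: "clock": time; "q": joint angles; "qd": joint speeds; "joint_torque": joint torques, N m; "tool_pos": TCP position; "eef_rot": TCP orientation; "contact_force": force on the tool from outside, world axes, zero at the start; "moment": the same for the moment, N m; "opening": opening from 0.0 (shut) to 1.0 (fully open); "finger_force": force on a finger pad.
Only numpy, scipy, OpenCV 4.12 (cv2) and the standard library are available. Lean on these libraries where they do the work, as an engineer would, in place of code of your own. Each camera call takes 0.05 s, during which the arm holds its last target. There are 200 camera calls.

## Working session

There is one attempt and no reset: what is moved stays moved. The work goes in short steps, Python scripts to look and compute and a tool call to move; the robot and the scene stay as the last step left them, time stands still between calls to the robot, and variables do not carry over. Pictures are saved under pics/ and viewed, at most 10 in all, crops included, and the job is handed in when it is done.

```bash
ls; mkdir -p pics
```

Run:
```python
from plant import r
import cv2
for n in("side","top"):
    cv2.imwrite(f"pics/{n}0.png",r.snapshot(n)[:,:,::-1]); print(n,r.camera_params(n))
s=r.get_state();print(s);print(r.grip_depth)
```

```text
pics
plant.py
side {'fx': 440.465906963268, 'fy': 440.465906963268, 'cx': 320.60680171806894, 'cy': 235.63336839658126, 'k1': -0.05935675479151892, 'rvec': array([ 0.17763087, -2.85271597,  1.15273328]), 'tvec': array([0.54919184, 0.14313239, 1.01671161])}
top {'fx': 526.1389680003291, 'fy': 526.1389680003291, 'cx': 322.7609557285276, 'cy': 245.64997444591006, 'k1': -0.07540132886902762, 'rvec': array([ 2.18018124, -2.16939948,  0.15084678]), 'tvec': array([-0.00773953,  0.54801389,  1.10737378])}
{'clock': 0.1, 'q': array([ 1.13480471,  0.6898961 , -0.19450672,  1.5661911 ,  0.1572918 ,
        0.90250827, -0.21512648]), 'qd': array([-0.00194344, -0.00220897,  0.00011246, -0.00314749, -0.00097168,
        0.0025659 , -0.00083335]), 'joint_torque': array([-2.86162649e-03, -5.28505003e+01, -1.27129152e+00, -1.53837955e+01,
       -5.25495037e-02,  1.99264359e-03,  1.33716799e-05]), 'tool_pos': array([ 0.28264752, -0.55682419,  0.23800544]), 'eef_rot': array([ 9.72534972e-01,  2.32755401e-01, -2.45481730e-04, -7.68851168e-04]), 'contact_force': array([-0.05483492, -0.57720223,  0.21552043]), 'moment': array([-0.044164  , -0.03901155,  0.01156408]), 'finger_force': 0.0, 'opening': 1.0006115229967816}
-0.0187
```

View pics/top0.png

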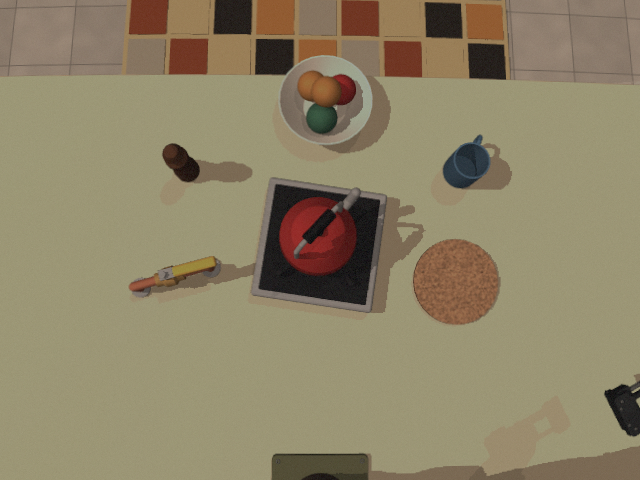

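View pics/side0.png

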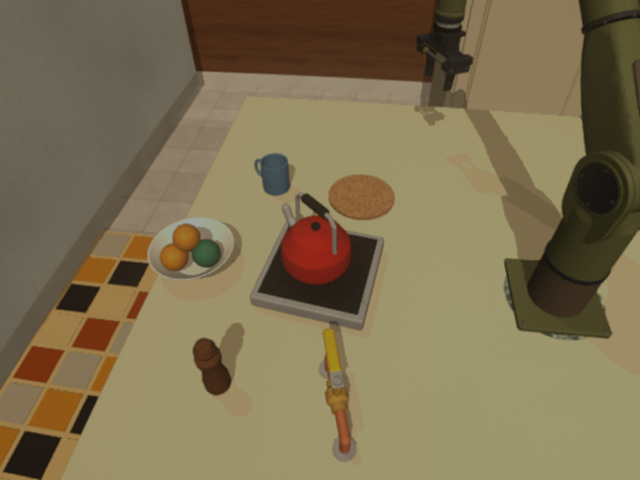

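Top view: the lever's yellow sleeve is at about (193,268), pointing right along the pipe (142,288)-(212,268). The kettle is at (318,236) with its grip at (320,226) and its spout toward (355,193). The trivet is at (456,281), the mug at (466,165) and the mill at (185,170). The side view agrees, with the sleeve at (332,350) and the grip at (314,204).

Create h.py:
```python
from plant import r
import cv2, numpy as np
from scipy.spatial.transform import Rotation as R
def cam(n):
    p=r.camera_params(n); K=np.array([[p['fx'],0,p['cx']],[0,p['fy'],p['cy']],[0,0,1]])
    return K,np.array([p['k1'],0,0,0,0.]),R.from_rotvec(p['rvec']).as_matrix(),np.array(p['tvec'])
def rays(c,uv):
    K,D,M,t=c; x=cv2.undistortPoints(np.float64(uv).reshape(-1,1,2),K,D)[:,0]
    return -M.T@t,np.c_[x,np.ones(len(x))]@M
def plane(c,uv,z):
    o,d=rays(c,uv); return o+d*((z-o[2])/d[:,2])[:,None]
def tri(c1,u1,c2,u2):
    o1,d1=rays(c1,[u1]);o2,d2=rays(c2,[u2]);A=np.c_[d1[0],-d2[0]]
    s=np.linalg.lstsq(A,o2-o1,rcond=None)[0];a=o1+s[0]*d1[0];b=o2+s[1]*d2[0]
    return (a+b)/2,np.linalg.norm(a-b)
def blob(m,roi=None):
    m=m.astype(np.uint8)
    if roi: k=np.zeros_like(m);k[roi[1]:roi[3],roi[0]:roi[2]]=1;m=m*k
    n,l,st,ce=cv2.connectedComponentsWithStats(m);i=1+np.argmax(st[1:,4])
    return (l==i).astype(np.uint8),ce[i],st[i,4]
def cont(m): return max(cv2.findContours(m,cv2.RETR_EXTERNAL,cv2.CHAIN_APPROX_NONE)[0],key=len)[:,0].astype(float)
def axis(P):
    u,s,v=np.linalg.svd(P-P.mean(0));return v[0]
```

Run:
```python
from h import *
np.set_printoptions(precision=4,suppress=True)
T,S=cam("top"),cam("side")
it,is_=[cv2.imread(f"pics/{n}0.png") for n in("top","side")]
hs=[cv2.cvtColor(i,cv2.COLOR_BGR2HSV) for i in(it,is_)]
def yel(h):return (h[...,0]>20)&(h[...,0]<32)&(h[...,1]>190)&(h[...,2]>100)
a,ca,na=blob(yel(hs[0]),(130,240,230,300));b,cb,nb=blob(yel(hs[1]),(310,310,360,400))
print("yellow",ca,na,cb,nb,tri(T,ca,S,cb))
P=plane(T,np.argwhere(a)[:,::-1],.108);c=P.mean(0);d=axis(P);pr=(P-c)@d
print("sleeve",c,d,np.degrees(np.arctan2(d[1],d[0])),pr.min(),pr.max())
print("rect",cv2.minAreaRect(np.float32(P[:,:2]*1000)))
# grip
k,ck,nk=blob((hs[0][...,2]<45),(290,195,350,250)); k2,ck2,nk2=blob((hs[1][...,2]<45),(295,190,332,220))
print("grip",ck,nk,ck2,nk2,tri(T,ck,S,ck2))
P=plane(T,np.argwhere(k)[:,::-1],.24);d=axis(P);pr=(P-P.mean(0))@d
print(P.mean(0),d,np.degrees(np.arctan2(d[1],d[0])),pr.min(),pr.max())
# red body (top cam)
red=((hs[0][...,0]<6)|(hs[0][...,0]>174))&(hs[0][...,1]>170)&(hs[0][...,2]>70)
m,cr,nr=blob(red,(270,190,370,285));C=cv2.convexHull(np.float32(cont(m)))[:,0]
P=plane(T,C,.11);print("red",cv2.minEnclosingCircle(np.float32(P[:,:2])))
# trivet: cork
h=hs[0];m,c,n=blob((h[...,0]<20)&(h[...,1]>95)&(h[...,2]>60),(400,225,515,335));m=cv2.morphologyEx(m,cv2.MORPH_CLOSE,np.ones((5,5)))
P=plane(T,cont(m),.012);print("trivet",c,n,cv2.fitEllipse(np.float32(P[:,:2]*1000)),cv2.minEnclosingCircle(np.float32(P[:,:2])))
print("hob/mug/mill base",plane(T,[[319,245]],.05),plane(T,[[462,175],[187,172]],0),plane(T,[[470,158]],.095),plane(T,[[176,155]],.15))
print("pipe feet",plane(T,[[142,288],[212,268]],0.0), plane(S,[[344,448],[328,369]],0.0))
s=r.get_state();print(R.from_quat(s['eef_rot']).as_matrix())
```

```text
Traceback (most recent call last):
  File "h.py", line 19, in blob
    n,l,st,ce=cv2.connectedComponentsWithStats(m);i=1+np.argmax(st[1:,4])
                                                      ~~~~~~~~~^^^^^^^^^^
ValueError: attempt to get argmax of an empty sequence
```

Create m0.py:
```python
from h import *
np.set_printoptions(precision=4,suppress=True)
T,S=cam("top"),cam("side")
it,is_=[cv2.imread(f"pics/{n}0.png") for n in("top","side")]
hs=[cv2.cvtColor(i,cv2.COLOR_BGR2HSV) for i in(it,is_)]
print(hs[0][269,190],hs[1][350,332],hs[0][228,318],hs[1][206,315],hs[0][250,330],hs[0][281,456],hs[0][281,520],hs[0][290,145])
def yel(h):return (h[...,0]>19)&(h[...,0]<34)&(h[...,1]>170)&(h[...,2]>90)
a,ca,na=blob(yel(hs[0]),(130,240,230,300));b,cb,nb=blob(yel(hs[1]),(310,310,360,400))
print("yellow",ca,na,cb,nb,tri(T,ca,S,cb))
P=plane(T,np.argwhere(a)[:,::-1],.108);c=P.mean(0);d=axis(P);pr=(P-c)@d
print("sleeve",c,d,np.degrees(np.arctan2(d[1],d[0])),pr.min(),pr.max())
print("rect",cv2.minAreaRect(np.float32(P[:,:2]*1000)))
k,ck,nk=blob((hs[0][...,2]<60),(290,195,350,250)); k2,ck2,nk2=blob((hs[1][...,2]<60),(295,190,332,220))
print("grip",ck,nk,ck2,nk2,tri(T,ck,S,ck2))
P=plane(T,np.argwhere(k)[:,::-1],.24);d=axis(P);pr=(P-P.mean(0))@d
print(P.mean(0),d,np.degrees(np.arctan2(d[1],d[0])),pr.min(),pr.max())
red=((hs[0][...,0]<6)|(hs[0][...,0]>174))&(hs[0][...,1]>170)&(hs[0][...,2]>70)
m,cr,nr=blob(red,(270,190,370,285));C=cv2.convexHull(np.float32(cont(m)))[:,0]
P=plane(T,C,.11);print("red",cv2.minEnclosingCircle(np.float32(P[:,:2])))
h=hs[0];m,c,n=blob((h[...,0]<18)&(h[...,1]>95)&(h[...,2]>60),(400,225,515,335));m=cv2.morphologyEx(m,cv2.MORPH_CLOSE,np.ones((5,5)))
P=plane(T,cont(m),.012);print("trivet",c,n,cv2.fitEllipse(np.float32(P[:,:2]*1000)),cv2.minEnclosingCircle(np.float32(P[:,:2])))
print("hob/mug/mill base",plane(T,[[319,245]],.05),plane(T,[[462,175],[187,172]],0),plane(T,[[470,158]],.095),plane(T,[[176,155]],.15))
print("pipe feet",plane(T,[[142,288],[212,268]],0.0), plane(S,[[344,448],[328,369]],0.0))
s=r.get_state();print(R.from_quat(s['eef_rot']).as_matrix())
```

```bash
sed -i 's/^print(hs/print(*[x.tolist() for x in (hs/; /x.tolist/s/)$/)])/' m0.py; sed -n 6p m0.py; python3 m0.py
```

```text
print(*[x.tolist() for x in (hs[0][269,190],hs[1][350,332],hs[0][228,318],hs[1][206,315],hs[0][250,330],hs[0][281,456],hs[0][281,520],hs[0][290,145])])
[24, 154, 156] [24, 210, 157] [20, 31, 25] [16, 103, 47] [0, 175, 102] [12, 127, 151] [24, 61, 155] [14, 33, 86]Traceback (most recent call last):
  File "m0.py", line 8, in <module>
    a,ca,na=blob(yel(hs[0]),(130,240,230,300));b,cb,nb=blob(yel(hs[1]),(310,310,360,400))
            ~~~~^^^^^^^^^^^^^^^^^^^^^^^^^^^^^^
  File "h.py", line 19, in blob
    n,l,st,ce=cv2.connectedComponentsWithStats(m);i=1+np.argmax(st[1:,4])
                                                      ~~~~~~~~~^^^^^^^^^^
    return _wrapfunc(a, 'argmax', axis=axis, out=out, **kwds)
    return bound(*args, **kwds)
ValueError: attempt to get argmax of an empty sequence
```

```bash
sed -i '6d; s/>170)&(h\[...,2\]>90)/>125)\&(h[...,2]>90)/; s/1\]>170)&(hs\[0\]\[...,2\]>70/1]>130)\&(hs[0][...,2]>50/' m0.py; python3 m0.py
```

```text
yellow [193.2605 265.8039] 357 [331.1167 349.7666] 497 (array([0.4983, 0.2572, 0.1049]), np.float64(0.0023015130880190676))
sleeve [0.497  0.2565 0.108 ] [-0.255   0.9669  0.    ] 104.77174295666629 -0.04166794575945307 0.04291196892875954
rect ((497.2782287597656, 257.2192077636719), (18.14552116394043, 84.62388610839844), 14.492502212524414)
grip [319.1269 225.8559] 465 [314.0586 205.0042] 239 (array([0.562 , 0.0067, 0.2342]), np.float64(0.003194152608596395))
[0.5596 0.0067 0.24  ] [-0.7469  0.665   0.    ] 138.32050281039332 -0.03504310084510226 0.03477352205064528
red ((0.5595977306365967, 0.007939090952277184), 0.0801611989736557)
trivet [455.3252 281.5021] 5688 ((473.1148681640625, -299.35638427734375), (186.44271850585938, 188.84486389160156), 6.523561954498291) ((0.47372716665267944, -0.29928842186927795), 0.09553168714046478)
hob/mug/mill base [[0.5472 0.0035 0.05  ]] [[ 0.7164 -0.3241  0.    ]
 [ 0.7171  0.3016  0.    ]] [[ 0.7293 -0.3142  0.095 ]] [[0.7131 0.2889 0.15  ]]
pipe feet [[0.4551 0.3926 0.    ]
 [0.5003 0.2387 0.    ]] [[0.4596 0.3951 0.    ]
 [0.507  0.2429 0.    ]]
[[ 0.8916  0.4527 -0.0008]
 [ 0.4527 -0.8916  0.0014]
 [-0.0001 -0.0016 -1.    ]]
```

The measurements hold up: sleeve height 0.105, grip height 0.234, body radius 80 mm, trivet diameter 188 mm. The lever points at about −75° from pivot (0.481, 0.319). Next I work out the moves.

Create d.py:
```python
import sys
from h import *
def delta(p,yaw,s=None):
    "tool-axis shift+turn to TCP p, tool down, y axis at yaw deg"
    s=s or r.get_state();M=R.from_quat(s['eef_rot']);y=np.radians(yaw);Y=np.array([np.cos(y),np.sin(y),0]);Z=np.array([0,0,-1.])
    G=R.from_matrix(np.c_[np.cross(Y,Z),Y,Z])
    return np.r_[M.inv().apply(np.array(p)-s['tool_pos']),(M.inv()*G).as_rotvec()].round(3)
if __name__=="__main__":
    a=[float(x) for x in sys.argv[1:]]
    for i in range(0,len(a),4): print(delta(a[i:i+3],a[i+3]).tolist())
```

```bash
python3 d.py .38 -.2 .32 -24  .4996 .2465 .32 15
```

```text
[0.248, -0.274, -0.082, -0.002, -0.0, -0.682]
[0.557, -0.618, -0.081, -0.001, -0.001, -1.363]
```

The manual's scale: shifts go in units of 100 mm and turns go in units of 0.05 rad. Converting my numbers, -0.618 m is -6.18, 0.557 m is 5.57, -1.363 rad is -27.26.

steer_hand(offsets=[[[1, 0.2, -0.2, -0.3, 0, 0, -1], [1, 2.48, -2.74, -0.82, 0, 0, -13.64], [1, 2.48, -2.74, -0.82, 0, 0, -13.64], [1, 2.48, -2.74, -0.82, 0, 0, -13.64], [1, 2.48, -2.74, -0.82, 0, 0, -13.64], [1, 2.48, -2.74, -0.82, 0, 0, -13.64], [1, 2.48, -2.74, -0.82, 0, 0, -13.64], [1, 2.48, -2.74, -0.82, 0, 0, -13.64], [1, 5.57, -6.18, -0.81, 0, 0, -27.26], [1, 5.57, -6.18, -0.81, 0, 0, -27.26]]])

```text
clock: 1.1
tool_pos: [0.406, -0.1024, 0.3207]
eef_rot: [0.746, 0.666, -0.0, 0.0]
contact_force: [0.1, -0.6, 0.4]
opening: 1.001
finger_force: 0.0
```

```bash
python3 d.py .4996 .2465 .32 15
```

```text
[0.357, 0.053, 0.001, 0.001, 0.001, -0.375]
```

Scaled: 0.357 m is 3.57, 0.053 m is 0.53, -0.375 rad is -7.5.

steer_hand(offsets=[[[1, 3.57, 0.53, 0, 0, 0, -7.5], [1, 3.57, 0.53, 0, 0, 0, -7.5], [1, 3.57, 0.53, 0, 0, 0, -7.5], [1, 3.57, 0.53, 0, 0, 0, -7.5], [1, 3.57, 0.53, 0, 0, 0, -7.5], [1, 3.57, 0.53, 0, 0, 0, -7.5], [1, 3.57, 0.53, 0, 0, 0, -7.5], [1, 3.57, 0.53, 0, 0, 0, -7.5], [1, 3.57, 0.53, 0, 0, 0, -7.5], [1, 3.57, 0.53, 0, 0, 0, -7.5]]])

```text
clock: 2.1
tool_pos: [0.5007, 0.2421, 0.3199]
eef_rot: [0.612, 0.791, -0.001, 0.0]
contact_force: [0.3, -0.2, -0.3]
opening: 1.001
finger_force: 0.0
```

```bash
python3 d.py .4996 .2465 .2 15 .4996 .2465 .087 15
```

Run:
```python
from h import *
cv2.imwrite("pics/w1.png",r.snapshot("wrist")[:,:,::-1])
```

```text
[0.005, 0.0, 0.12, -0.002, 0.002, -0.007]
[0.005, 0.0, 0.233, -0.002, 0.002, -0.007]
```

View pics/w1.png

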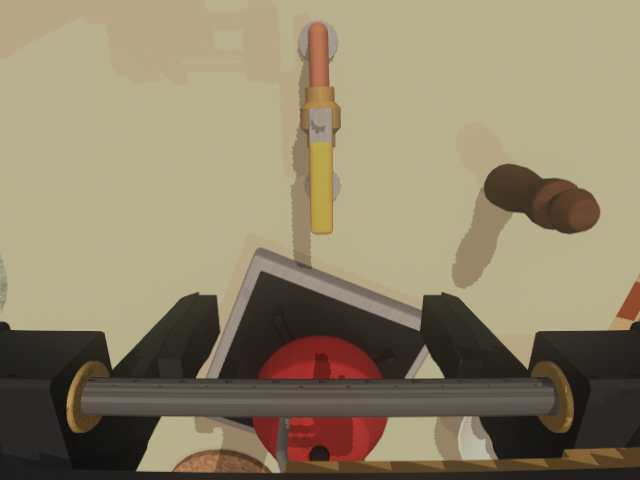

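The wrist view shows the sleeve from (321,142) to (322,232), centred between the fingers and in line with the pipe (foot at (318,42)). I'll use it to check the pivot.

Run:
```python
from h import *
np.set_printoptions(precision=4,suppress=True)
c=cam("wrist");h=cv2.cvtColor(cv2.imread("pics/w1.png"),cv2.COLOR_BGR2HSV)
m,ce,n=blob((h[...,0]>19)&(h[...,0]<34)&(h[...,1]>125)&(h[...,2]>90),(280,120,360,250))
P=plane(c,np.argwhere(m)[:,::-1],.111)[:,:2];d=axis(P);d*=-np.sign(d[1]);pr=(P-P.mean(0))@d
print(n,P.mean(0),np.degrees(np.arctan2(d[1],d[0])),pr.min(),pr.max())
print("pivot from outer end",P.mean(0)+d*(pr.max()-.110))
m,_,n=blob((h[...,0]<15)&(h[...,1]>90)&(h[...,2]>110),(290,15,345,90))
Q=plane(c,np.argwhere(m)[:,::-1],.06)[:,:2];e=axis(Q);e*=-np.sign(e[1]);print("pipe",n,Q.mean(0),np.degrees(np.arctan2(e[1],e[0])))
v=P.mean(0)-.065*d-Q.mean(0);print(np.degrees(np.arctan2(v[1],v[0])),np.linalg.norm(v))
print(plane(c,[[318,42]],0),plane(c,[[320,120]],.115))
```

```text
1766 [0.4979 0.2593] -75.53204920367638 -0.041425591854858286 0.04506932712291841
pivot from outer end [0.4816 0.3222]
pipe 1226 [0.4646 0.3755] -73.85388054939257
-72.25930448477942 0.05596818129950008
[[0.4588 0.3967 0.    ]] [[0.4815 0.3177 0.115 ]]
```

steer_hand(offsets=[[[1, 0.05, 0, 0.5, 0, 0, 0], [1, 0.05, 0, 1, 0, 0, 0], [1, 0.05, 0, 1.5, 0, 0, 0], [1, 0.05, 0, 1.8, 0, 0, 0], [1, 0.05, 0, 2.1, 0, 0, 0], [1, 0.05, 0, 2.33, 0, 0, 0], [0.3, 0.05, 0, 2.33, 0, 0, 0], [0, 0.05, 0, 2.33, 0, 0, 0], [0, 0.05, 0, 2.33, 0, 0, 0], [0, 0.05, 0, 2.33, 0, 0, 0]]], clamp_n=15)

```text
clock: 3.15
tool_pos: [0.5006, 0.249, 0.089]
eef_rot: [0.611, 0.791, 0.001, 0.001]
contact_force: [0.1, -0.7, 0.7]
opening: 0.661
finger_force: 0.0
```

steer_hand(offsets=[[[0, 0, 0, 0, 0, 0, 0], [0, 0, 0, 0, 0, 0, 0], [0, 0, 0, 0, 0, 0, 0], [0, 0, 0, 0, 0, 0, 0]]])

```text
clock: 3.55
tool_pos: [0.4997, 0.2489, 0.0876]
eef_rot: [0.611, 0.792, 0.0, 0.0]
contact_force: [0.1, 0.9, -0.5]
opening: 0.299
finger_force: 0.0
```

Run:
```python
from d import *
s=r.get_state();a0=-75.4
for t in range(0,100,8):
    a=np.radians(a0-t);b=np.radians(a0);D=.075*np.array([np.cos(a)-np.cos(b),np.sin(a)-np.sin(b),0])
    print(t,R.from_quat(s['eef_rot']).inv().apply(D).round(4),round(np.radians(t),3))
print(s['tool_pos'],s['contact_force'],s['moment'],s['opening']*.088)
```

```text
0 [0. 0. 0.] 0.0
8 [ 0.0007 -0.0104 -0.    ] 0.14
16 [ 0.0029 -0.0207 -0.    ] 0.279
24 [ 0.0065 -0.0305 -0.    ] 0.419
32 [ 0.0114 -0.0397 -0.    ] 0.559
40 [ 0.0176 -0.0482 -0.    ] 0.698
48 [ 0.0249 -0.0557 -0.    ] 0.838
56 [ 0.0331 -0.0621 -0.    ] 0.977
64 [ 0.0422 -0.0674 -0.    ] 1.117
72 [ 0.0519 -0.0713 -0.    ] 1.257
80 [ 0.0621 -0.0738 -0.    ] 1.396
88 [ 0.0725 -0.0749 -0.    ] 1.536
96 [ 0.0829 -0.0745 -0.    ] 1.676
[0.49973989 0.24893885 0.08758137] [ 0.11571716  0.85982913 -0.53511559] [ 0.00816477 -0.11600521 -0.02163134] 0.026284018401487287
```

steer_hand(offsets=[[[0, 0, 0, 0, 0, 0, 0], [0, 0, 0, 0, 0, 0, 0], [0, 0, 0, 0, 0, 0, 0]]], clamp_n=15)

```text
clock: 3.85
tool_pos: [0.4999, 0.249, 0.0875]
eef_rot: [0.611, 0.792, 0.0, 0.0]
contact_force: [1.0, 0.5, 0.3]
opening: 0.246
finger_force: 15.0
```

steer_hand(offsets=[[[0, 0, -0.05, 0, 0, 0, 1.4], [0, 0.01, -0.1, 0, 0, 0, 2.8], [0, 0.02, -0.155, 0, 0, 0, 4.2], [0, 0.03, -0.205, 0, 0, 0, 5.6], [0, 0.045, -0.255, 0, 0, 0, 7], [0, 0.065, -0.3, 0, 0, 0, 8.4], [0, 0.09, -0.35, 0, 0, 0, 9.8], [0, 0.11, -0.39, 0, 0, 0, 11.2], [0, 0.14, -0.44, 0, 0, 0, 12.6], [0, 0.175, -0.48, 0, 0, 0, 14]]])

```text
clock: 4.85
tool_pos: [0.4499, 0.2533, 0.0875]
eef_rot: [0.846, 0.532, 0.001, 0.001]
contact_force: [3.1, -1.6, -1.6]
opening: 0.251
finger_force: 15.0
```

Run:
```python
from d import *
s=r.get_state()
p=np.array([.4813,.320]);v=s['tool_pos'][:2]-p;print(np.linalg.norm(v),np.degrees(np.arctan2(v[1],v[0])),s['contact_force'],s['moment'])
y=R.from_quat(s['eef_rot']).as_matrix()[:,1];print(np.degrees(np.arctan2(y[1],y[0]))-90)
M=R.from_quat(s['eef_rot']).inv();a0=-75.4-40
for t in range(0,60,8):
    a=np.radians(a0-t);b=np.radians(a0);D=.074*np.array([np.cos(a)-np.cos(b),np.sin(a)-np.sin(b),0])
    print(t,M.apply(D).round(4),round(np.radians(t),3))
```

```text
0.07377647911506027 -115.22292249668433 [ 3.11714563 -1.57132441 -1.636723  ] [-0.34871211 -0.6069008   0.05673952]
-115.65447212089418
0 [0. 0. 0.] 0.0
8 [ 0.0007 -0.0103 -0.    ] 0.14
16 [ 0.0028 -0.0204 -0.    ] 0.279
24 [ 0.0063 -0.0301 -0.    ] 0.419
32 [ 0.0111 -0.0393 -0.0001] 0.559
40 [ 0.0171 -0.0476 -0.0001] 0.698
48 [ 0.0242 -0.0551 -0.0001] 0.838
56 [ 0.0323 -0.0615 -0.0001] 0.977
```

steer_hand(offsets=[[[0, 0, -0.05, 0, 0, 0, 1.4], [0, 0.01, -0.1, 0, 0, 0, 2.8], [0, 0.02, -0.155, 0, 0, 0, 4.2], [0, 0.03, -0.205, 0, 0, 0, 5.6], [0, 0.045, -0.255, 0, 0, 0, 7], [0, 0.065, -0.3, 0, 0, 0, 8.4], [0, 0.09, -0.35, 0, 0, 0, 9.8], [0, 0.11, -0.39, 0, 0, 0, 11.2], [0, 0.14, -0.43, 0, 0, 0, 12.6], [0, 0.171, -0.476, 0, 0, 0, 14]]])

```text
clock: 5.85
tool_pos: [0.4145, 0.2889, 0.0875]
eef_rot: [0.978, 0.21, 0.001, 0.001]
contact_force: [4.7, -2.0, -1.4]
opening: 0.248
finger_force: 15.0
```

Create lev.py:
```python
from d import *
s=r.get_state()
p=np.array([.4813,.320]);v=s['tool_pos'][:2]-p;print(np.linalg.norm(v),np.degrees(np.arctan2(v[1],v[0])),s['contact_force'],s['moment'])
M=R.from_quat(s['eef_rot']);y=M.as_matrix()[:,1];print(np.degrees(np.arctan2(y[1],y[0]))-90, "tool-frame force",M.inv().apply(s['contact_force']))
```

```bash
python3 lev.py
```

```text
0.07372665899579929 -155.0211767206018 [ 4.74759928 -2.01168172 -1.43953399] [-0.49584083 -0.82927584  0.01658994]
-155.79593862422223 tool-frame force [3.50337599 3.7792553  1.44996772]
```

steer_hand(offsets=[[[0, 0, -0.025, 0, 0, 0, 0.7], [0, 0.002, -0.05, 0, 0, 0, 1.4], [0, 0.005, -0.078, 0, 0, 0, 2.1], [0, 0.007, -0.1, 0, 0, 0, 2.8], [0, 0.007, -0.1, 0, 0, 0, 2.8]]])

```text
clock: 6.35
tool_pos: [0.4108, 0.2987, 0.0875]
eef_rot: [0.99, 0.142, 0.001, 0.0]
contact_force: [4.6, -2.2, -1.1]
opening: 0.242
finger_force: 15.0
```

```bash
python3 lev.py
```

```text
0.07366825998108525 -163.20199910529905 [ 4.55446067 -2.1922718  -1.13212116] [-0.44280722 -0.87030974 -0.14848675]
-163.70476473316583 tool-frame force [3.75454651 3.38145448 1.14018068]
```

steer_hand(offsets=[[[0, 0, -0.015, 0, 0, 0, 0.4], [0, 0, -0.03, 0, 0, 0, 0.8], [0, 0, -0.03, 0, 0, 0, 0.8], [0, 0, -0.03, 0, 0, 0, 0.8]]])

```text
clock: 6.75
tool_pos: [0.4109, 0.2989, 0.0875]
eef_rot: [0.993, 0.122, 0.001, 0.002]
contact_force: [7.4, -8.4, -0.3]
opening: 0.248
finger_force: 15.4
```

```bash
python3 lev.py
```

```text
0.07355006944349346 -163.29543461911035 [ 7.44092038 -8.4414127  -0.3254434 ] [-1.41738376 -1.46429825  0.38987831]
-165.99154597121876 tool-frame force [5.17575658 9.99016822 0.37247898]
```

Scaled: -0.002 m is -0.02.

steer_hand(offsets=[[[0, 0, -0.02, 0, 0, 0, 0], [0, 0, -0.02, 0, 0, 0, 0], [0, 0, -0.02, 0, 0, 0, 0]]])

```text
clock: 7.05
tool_pos: [0.4109, 0.2989, 0.0875]
eef_rot: [0.993, 0.121, 0.001, 0.003]
contact_force: [8.0, -10.7, 0.3]
opening: 0.25
finger_force: 15.4
```

```bash
python3 lev.py
```

```text
0.0735329713886008 -163.3373385719041 [  8.00742473 -10.69783336   0.33107871] [-2.07487986 -1.74806377  0.37752538]
-166.09524053754313 tool-frame force [ 5.20220048 12.31047207 -0.24797165]
```

steer_hand(offsets=[[[0.5, 0, 0, 0, 0, 0, 0], [0.5, 0, 0, 0, 0, 0, 0], [0.5, 0, 0, 0, 0, 0, 0], [0.6, 0, 0, 0, 0, 0, 0], [0.6, 0, 0, -0.2, 0, 0, 0], [0.7, 0, 0, -0.6, 0, 0, 0], [0.7, 0, 0, -1, 0, 0, 0], [1, 0, 0, -1.5, 0, 0, 0], [1, 0, 0, -2, 0, 0, 0], [1, 0, 0, -2.2, 0, 0, 0]]])

```text
clock: 8.05
tool_pos: [0.4092, 0.3054, 0.3121]
eef_rot: [0.992, 0.124, 0.003, -0.002]
contact_force: [0.9, 1.2, 0.2]
opening: 0.946
finger_force: 0.0
```

steer_hand(offsets=[[[1, -0.5, 0, 0, 0, 0, 0], [1, -0.5, 0, 0, 0, 0, 0]]])

```text
clock: 8.25
tool_pos: [0.3522, 0.2884, 0.3067]
eef_rot: [0.992, 0.125, -0.004, 0.002]
contact_force: [0.5, 0.5, 0.1]
opening: 1.001
finger_force: 0.0
```

Run:
```python
from h import *
np.set_printoptions(precision=4,suppress=True)
for n in("top","side","wrist"): cv2.imwrite(f"pics/{n}2.png",r.snapshot(n)[:,:,::-1])
c=cam("wrist");h=cv2.cvtColor(cv2.imread("pics/wrist2.png"),cv2.COLOR_BGR2HSV)
m,ce,n=blob((h[...,0]>19)&(h[...,0]<34)&(h[...,1]>125)&(h[...,2]>90))
P=plane(c,np.argwhere(m)[:,::-1],.111)[:,:2];d=axis(P);d*=-np.sign(d[0]);pr=(P-P.mean(0))@d
print(n,ce,P.mean(0),np.degrees(np.arctan2(d[1],d[0])),pr.min(),pr.max())
```

```text
2047 [324.1993 137.7455] [0.4219 0.3045] -163.8615954785818 -0.04148722610399065 0.04454344334932134
```

View pics/wrist2.png

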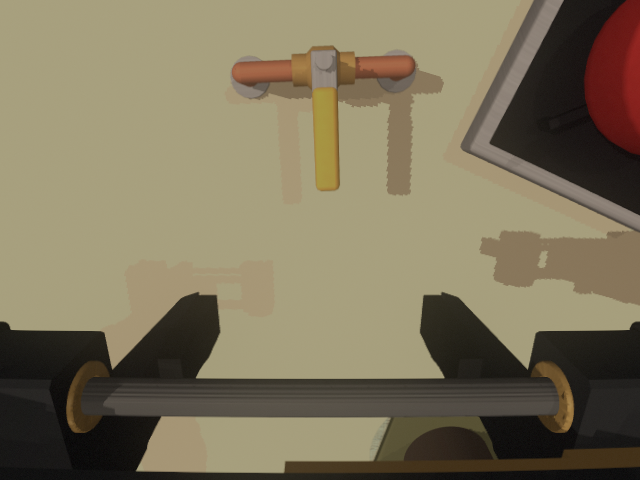

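The wrist view shows the lever square across the pipe: sleeve at −163.9° against the pipe's −73.9°, so 90° apart and fully closed. Now for the kettle, with a hover beside its handle.

```bash
python3 d.py .45 .17 .36 -20 .62 -.05 .36 48.3
```

```text
[0.058, 0.14, -0.052, -0.0, -0.001, -0.974]
[0.168, 0.396, -0.052, 0.0, -0.001, -2.166]
```

Scaled: 0.396 m is 3.96, 0.168 m is 1.68, -2.166 rad is -43.32.

steer_hand(offsets=[[[1, 0.2, 0.4, -0.52, 0, 0, -3], [1, 0.58, 1.4, -0.52, 0, 0, -19.48], [1, 0.58, 1.4, -0.52, 0, 0, -19.48], [1, 0.58, 1.4, -0.52, 0, 0, -19.48], [1, 0.58, 1.4, -0.52, 0, 0, -19.48], [1, 0.58, 1.4, -0.52, 0, 0, -19.48], [1, 1.68, 3.96, -0.52, 0, 0, -43.32], [1, 1.68, 3.96, -0.52, 0, 0, -43.32], [1, 1.68, 3.96, -0.52, 0, 0, -43.32], [1, 1.68, 3.96, -0.52, 0, 0, -43.32]]])

```text
clock: 9.4
tool_pos: [0.5708, 0.0136, 0.3593]
eef_rot: [0.658, 0.753, 0.001, 0.0]
contact_force: [0.3, 1.0, -0.1]
opening: 1.001
finger_force: 0.0
```

```bash
python3 d.py .62 -.05 .36 48.3
```

```text
[-0.07, 0.04, -0.001, 0.001, -0.0, -0.708]
```

steer_hand(offsets=[[[1, -0.35, 0.2, 0, 0, 0, -7], [1, -0.7, 0.4, 0, 0, 0, -14.16], [1, -0.7, 0.4, 0, 0, 0, -14.16], [1, -0.7, 0.4, 0, 0, 0, -14.16], [1, -0.7, 0.4, 0, 0, 0, -14.16], [1, -0.7, 0.4, 0, 0, 0, -14.16], [1, -0.7, 0.4, 0, 0, 0, -14.16], [1, -0.7, 0.4, 0, 0, 0, -14.16]]])

```text
clock: 10.2
tool_pos: [0.6176, -0.049, 0.3594]
eef_rot: [0.36, 0.933, -0.0, 0.0]
contact_force: [-0.1, -0.1, 0.7]
opening: 1.001
finger_force: 0.0
```

Run:
```python
from h import *
cv2.imwrite("pics/w3.png",r.snapshot("wrist")[:,:,::-1]);np.savez("w3.npz",*cam("wrist"))
print(r.get_state()['q'])
```

```text
[ 0.25072422  0.59215678 -0.45438311  1.40156417  0.2653083   1.20815742
  0.6049502 ]
```

View pics/w3.png

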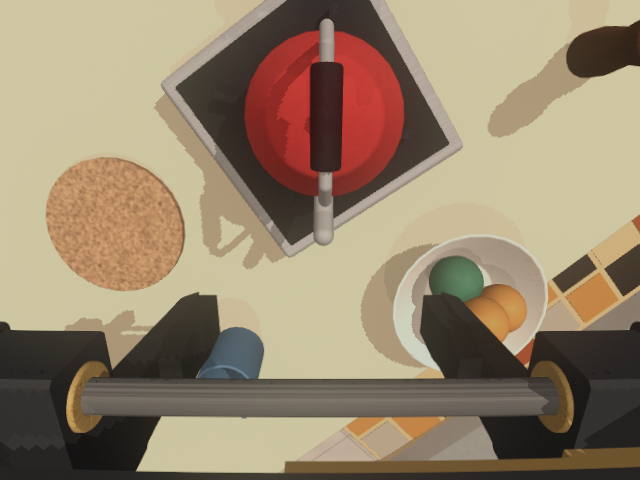

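The wrist view shows the black grip upright at about (326,117), running from row 63 to 171, and the trivet at (115,223). The mug and mill are in place.

Run:
```python
from h import *
np.set_printoptions(precision=4,suppress=True)
z=np.load("w3.npz");c=[z[k] for k in z.files]
h=cv2.cvtColor(cv2.imread("pics/w3.png"),cv2.COLOR_BGR2HSV)
m,ce,n=blob(h[...,2]<60,(308,60,346,174))
P=plane(c,np.argwhere(m)[:,::-1],.238)[:,:2];d=axis(P);pr=(P-P.mean(0))@d
print(n,ce,P.mean(0),np.degrees(np.arctan2(d[1],d[0])),pr.min(),pr.max(),cv2.minAreaRect(np.float32(P*1000)))
C=cam("top");print("tri w/ top",tri(C,[319.127,225.856],c,ce))
m,ce,n=blob((h[...,0]<18)&(h[...,1]>85)&(h[...,2]>60),(30,140,200,305));m=cv2.morphologyEx(m,cv2.MORPH_CLOSE,np.ones((5,5)))
print(cv2.fitEllipse(np.float32(plane(c,cont(m),.012)[:,:2]*1000)))
```

```bash
python3 d.py .5605 .0068 .3 48.3 .5605 .0068 .2165 48.3
```

```text
2261 [323.7187 125.5444] [0.5637 0.0042] -37.103922575523754 -0.040093848689625636 0.030452161452826938 ((561.2036743164062, 8.709522247314453), (20.485553741455078, 70.22647857666016), 47.47856140136719)
tri w/ top (array([0.5642, 0.0052, 0.2086]), np.float64(0.0019452803511198385))
((475.3511962890625, -296.48504638671875), (186.61520385742188, 191.19668579101562), 171.5108642578125)
[0.08, 0.003, 0.059, 0.0, 0.0, -0.008]
[0.08, 0.003, 0.143, 0.0, 0.0, -0.008]
```

Scaled: 0.08 m is 0.8, 0.003 m is 0.03.

steer_hand(offsets=[[[1, 0.4, 0.02, 0, 0, 0, 0], [1, 0.8, 0.03, 0.1, 0, 0, 0], [1, 0.8, 0.03, 0.4, 0, 0, 0], [1, 0.8, 0.03, 0.7, 0, 0, 0], [1, 0.8, 0.03, 1, 0, 0, 0], [1, 0.8, 0.03, 1.25, 0, 0, 0], [1, 0.8, 0.03, 1.43, 0, 0, 0], [0.6, 0.8, 0.03, 1.43, 0, 0, 0], [0, 0.8, 0.03, 1.43, 0, 0, 0], [0, 0.8, 0.03, 1.43, 0, 0, 0]]], clamp_n=30)

```text
clock: 11.25
tool_pos: [0.5608, 0.0072, 0.2178]
eef_rot: [0.359, 0.933, 0.001, 0.001]
contact_force: [0.4, -0.1, -0.3]
opening: 0.751
finger_force: 0.0
```

steer_hand(offsets=[[[0, 0, 0, 0, 0, 0, 0], [0, 0, 0, 0, 0, 0, 0], [0, 0, 0, 0, 0, 0, 0], [0, 0, 0, 0, 0, 0, 0], [0, 0, 0, 0, 0, 0, 0], [0, 0, 0, 0, 0, 0, 0], [0, 0, 0, 0, 0, 0, 0]]])

```text
clock: 11.95
tool_pos: [0.5604, 0.0076, 0.2167]
eef_rot: [0.359, 0.933, 0.001, 0.0]
contact_force: [1.3, 1.5, -0.7]
opening: 0.234
finger_force: 29.9
```

Scaled: -0.05 m is -0.5, -0.012 m is -0.12.

steer_hand(offsets=[[[0, 0, 0, 0, 0, 0, 0], [0, 0, 0, -0.05, 0, 0, 0], [0, 0, 0, -0.12, 0, 0, 0], [0, 0, 0, -0.2, 0, 0, 0], [0, 0, 0, -0.3, 0, 0, 0], [0, 0, 0, -0.4, 0, 0, 0], [0, 0, 0, -0.5, 0, 0, 0], [0, 0, 0, -0.6, 0, 0, 0], [0, 0, 0, -0.65, 0, 0, 0], [0, 0, 0, -0.65, 0, 0, 0]]], clamp_n=45)

```text
clock: 12.95
tool_pos: [0.5603, 0.0071, 0.2825]
eef_rot: [0.359, 0.933, 0.0, 0.001]
contact_force: [0.1, 0.3, -5.3]
opening: 0.229
finger_force: 45.2
```

```bash
python3 d.py .5605 .007 .282 48.3  .474 -.298 .282 48.3
```

Run:
```python
from h import *
for n in("side","wrist"): cv2.imwrite(f"pics/{n}4.png",r.snapshot(n)[:,:,::-1])
```

```text
[-0.0, 0.0, 0.0, 0.001, 0.001, -0.006]
[-0.14, -0.284, 0.0, 0.001, 0.001, -0.006]
```

View pics/side4.png

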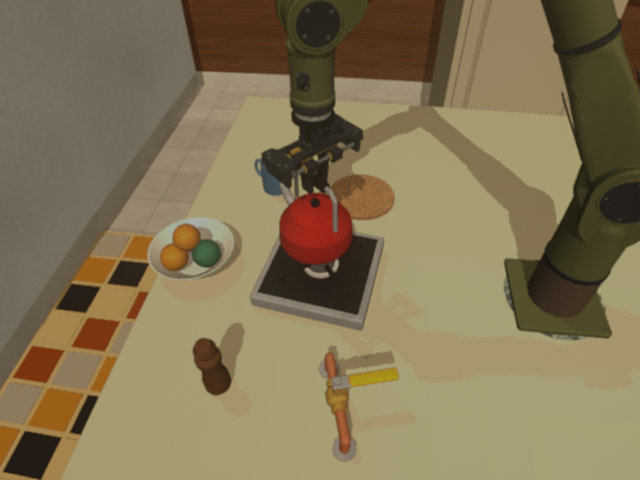

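The kettle is off the hob, level, at (316,230). The burner shows beneath it, and the lever is across the pipe at (373,378). Now the move to the trivet.

Scaled: -0.209 m is -2.09, -0.185 m is -1.85.

steer_hand(offsets=[[[0, -0.03, -0.06, 0, 0, 0, 0], [0, -0.1, -0.2, 0, 0, 0, 0], [0, -0.2, -0.4, 0, 0, 0, 0], [0, -0.31, -0.63, 0, 0, 0, 0], [0, -0.43, -0.87, 0, 0, 0, 0], [0, -0.55, -1.12, 0, 0, 0, 0], [0, -0.67, -1.36, 0, 0, 0, 0], [0, -0.79, -1.6, 0, 0, 0, 0], [0, -0.91, -1.85, 0, 0, 0, 0], [0, -1.03, -2.09, 0, 0, 0, 0]]])

```text
clock: 14.05
tool_pos: [0.4945, -0.22, 0.2812]
eef_rot: [0.36, 0.933, -0.001, -0.001]
contact_force: [0.3, 0.1, -6.4]
opening: 0.231
finger_force: 45.2
```

```bash
python3 d.py .474 -.298 .282 48.3
```

```text
[-0.037, -0.072, -0.001, -0.002, -0.001, -0.008]
```

Scaled: 0.08 m is 0.8, -0.072 m is -0.72.

steer_hand(offsets=[[[0, -0.1, -0.2, 0, 0, 0, 0], [0, -0.2, -0.38, 0, 0, 0, 0], [0, -0.28, -0.54, 0, 0, 0, 0], [0, -0.34, -0.66, 0, 0, 0, 0], [0, -0.37, -0.72, 0.05, 0, 0, 0], [0, -0.37, -0.72, 0.25, 0, 0, 0], [0, -0.37, -0.72, 0.45, 0, 0, 0], [0, -0.37, -0.72, 0.65, 0, 0, 0], [0, -0.37, -0.72, 0.8, 0, 0, 0], [0, -0.37, -0.72, 0.8, 0, 0, 0]]])

```text
clock: 15.05
tool_pos: [0.4741, -0.2944, 0.1993]
eef_rot: [0.358, 0.934, 0.0, -0.002]
contact_force: [-1.7, 2.0, -5.9]
opening: 0.231
finger_force: 45.1
```

Run:
```python
from h import *
for n in("side","top"): cv2.imwrite(f"pics/{n}5.png",r.snapshot(n)[:,:,::-1])
a=cv2.imread("pics/top5.png")[160:400,340:600];b=cv2.imread("pics/side5.png")[60:300,240:500]
cv2.imwrite("pics/c5.png",cv2.resize(np.hstack([a,b]),None,fx=1.5,fy=1.5))
```

```bash
python3 d.py .474 -.298 .1587 48.3
```

```text
[-0.001, -0.003, 0.043, 0.0, -0.001, -0.005]
```

View pics/c5.png

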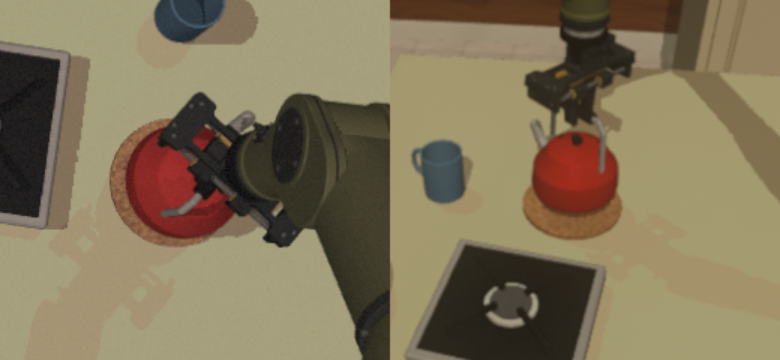

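The kettle hovers upright and centred over the trivet, with the mug and hob clear. I'll lower it slowly.

Scaled: 0.0365 m is 0.365, 0.036 m is 0.36.

steer_hand(offsets=[[[0, 0, 0, 0, 0, 0, 0], [0, 0, -0.01, 0.06, 0, 0, 0], [0, 0, -0.01, 0.13, 0, 0, 0], [0, 0, -0.01, 0.2, 0, 0, 0], [0, 0, -0.01, 0.26, 0, 0, 0], [0, 0, -0.01, 0.31, 0, 0, 0], [0, 0, -0.01, 0.34, 0, 0, 0], [0, 0, -0.01, 0.36, 0, 0, 0], [0, 0, -0.01, 0.365, 0, 0, 0], [0, 0, -0.01, 0.365, 0, 0, 0]]])

```text
clock: 16.15
tool_pos: [0.4751, -0.2962, 0.1651]
eef_rot: [0.359, 0.933, -0.0, 0.0]
contact_force: [0.4, 0.1, -5.9]
opening: 0.233
finger_force: 45.1
```

```bash
python3 d.py .474 -.298 .1587 48.3
```

```text
[-0.0, -0.002, 0.006, 0.0, 0.0, -0.006]
```

steer_hand(offsets=[[[0, 0, -0.01, 0.01, 0, 0, 0], [0, 0, -0.01, 0.02, 0, 0, 0], [0, 0, -0.01, 0.03, 0, 0, 0], [0, 0, -0.01, 0.04, 0, 0, 0], [0, 0, -0.01, 0.05, 0, 0, 0], [0, 0, -0.01, 0.05, 0, 0, 0]]])

```text
clock: 16.75
tool_pos: [0.4742, -0.2969, 0.1599]
eef_rot: [0.359, 0.933, -0.0, -0.0]
contact_force: [0.4, 1.0, -6.4]
opening: 0.234
finger_force: 45.1
```

steer_hand(offsets=[[[0, 0, 0, 0.007, 0, 0, 0], [0, 0, 0, 0.014, 0, 0, 0], [0, 0, 0, 0.02, 0, 0, 0], [0, 0, 0, 0.02, 0, 0, 0]]])

```text
clock: 17.15
tool_pos: [0.4741, -0.2965, 0.1587]
eef_rot: [0.359, 0.933, -0.0, -0.0]
contact_force: [-3.8, 2.1, 4.8]
opening: 0.233
finger_force: 44.5
```

Scaled: -0.0007 m is -0.007.

steer_hand(offsets=[[[0, 0, 0, -0.007, 0, 0, 0], [0, 0, 0, -0.007, 0, 0, 0], [0.4, 0, 0, -0.007, 0, 0, 0], [0.5, 0, 0, -0.007, 0, 0, 0], [0.6, 0, 0, -0.007, 0, 0, 0], [0.7, 0, 0, -0.007, 0, 0, 0], [0.8, 0, 0, -0.007, 0, 0, 0], [0.8, 0, 0, -0.007, 0, 0, 0]]], clamp_n=10)

```text
clock: 17.95
tool_pos: [0.4744, -0.297, 0.1588]
eef_rot: [0.359, 0.933, -0.0, 0.0]
contact_force: [0.2, -0.0, 0.5]
opening: 0.766
finger_force: 0.0
```

steer_hand(offsets=[[[0.9, 0, 0, -0.1, 0, 0, 0], [1, 0, 0, -0.3, 0, 0, 0], [1, 0, 0, -0.6, 0, 0, 0], [1, 0, 0, -1, 0, 0, 0], [1, 0, 0, -1.4, 0, 0, 0], [1, 0, 0, -1.8, 0, 0, 0], [1, 0.3, 0.3, -2, 0, 0, 0], [1, 0.6, 0.7, -2, 0, 0, 0], [1, 1, 1.1, -2, 0, 0, 0], [1, 1, 1.5, -2, 0, 0, 0]]])

```text
clock: 18.95
tool_pos: [0.4972, -0.1159, 0.3599]
eef_rot: [0.358, 0.934, -0.001, -0.001]
contact_force: [0.9, -0.6, 0.1]
opening: 0.998
finger_force: 0.0
```

Run:
```python
from h import *
for n in("side","top"): cv2.imwrite(f"pics/{n}6.png",r.snapshot(n)[:,:,::-1])
a=cv2.imread("pics/top6.png")[60:400,100:600];b=cv2.imread("pics/side6.png")[60:400,140:500]
cv2.imwrite("pics/c6.png",cv2.resize(np.hstack([a,b]),(800,316)))
```

```text
(no output)
```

View pics/c6.png

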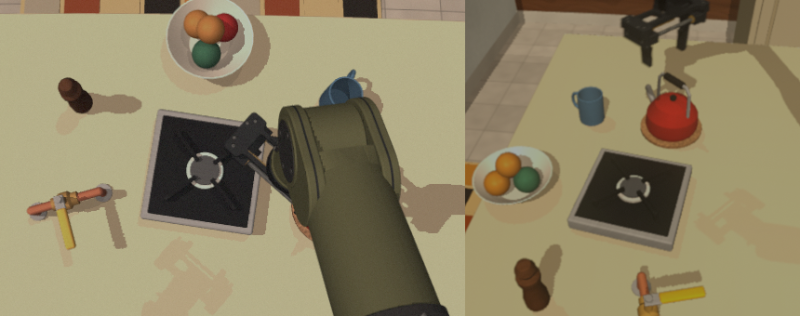

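The side view shows the kettle released and standing on the trivet, but the arm hides it from above. I'll move clear and measure the centring.

Scaled: 0.25 m is 2.5, 0.22 m is 2.2.

steer_hand(offsets=[[[1, 0.4, 0.2, 0, 0, 0, 0], [1, 0.8, 0.5, 0, 0, 0, 0], [1, 1.2, 0.8, 0, 0, 0, 0], [1, 1.6, 1.1, 0, 0, 0, 0], [1, 1.9, 1.3, 0, 0, 0, 0], [1, 2.2, 1.3, 0, 0, 0, 0], [1, 2.5, 1.3, 0, 0, 0, 0], [1, 2.5, 1.3, 0, 0, 0, 0], [1, 2.5, 1.3, 0, 0, 0, 0], [1, 2.5, 1.3, 0, 0, 0, 0]]])

```text
clock: 20.05
tool_pos: [0.4028, 0.1443, 0.3589]
eef_rot: [0.36, 0.933, -0.0, 0.0]
contact_force: [-0.4, 0.6, -0.3]
opening: 0.999
finger_force: 0.0
```

Run:
```python
from h import *
np.set_printoptions(precision=4,suppress=True)
i=r.snapshot("top")[:,:,::-1];cv2.imwrite("pics/top7.png",i);c=cam("top");h=cv2.cvtColor(i,cv2.COLOR_BGR2HSV)
red=((h[...,0]<6)|(h[...,0]>174))&(h[...,1]>130)&(h[...,2]>50)
m,ce,n=blob(red,(400,220,515,335));C=cv2.convexHull(np.float32(cont(m)))[:,0]
print("kettle",ce,n,cv2.minEnclosingCircle(plane(c,C,.052)[:,:2].astype(np.float32)))
k,ck,nk=blob(h[...,2]<60,(430,240,510,310));P=plane(c,np.argwhere(k)[:,::-1],.182)[:,:2];print("grip",nk,cv2.minAreaRect(np.float32(P*1000)))
j=cv2.cvtColor(cv2.imread("pics/side6.png"),cv2.COLOR_BGR2HSV)
cv2.imwrite("pics/c7.png",cv2.resize(i[130:400,120:560],None,fx=1.6,fy=1.6))
```

```text
kettle [456.2078 280.7726] 3787 ((0.47173577547073364, -0.29509153962135315), 0.08269839733839035)
grip 435 ((476.2843017578125, -292.00634765625), (30.198986053466797, 71.31195831298828), 46.5442008972168)
```

View pics/c7.png

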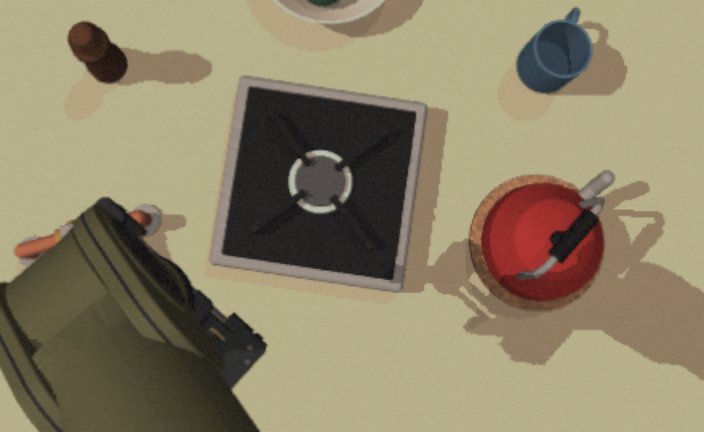

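The kettle stands about 3 mm off the trivet's centre, where 20 mm is allowed. The mug and mill are unmoved and the robot is clear, so I'm handing in.

```bash
python3 -c "
from plant import r
print(r.finish_job())"
```

```text
the job is handed in; nothing more can be done
None
```

The job is handed in at about 20 s: I closed the gas lever against its stop first, then set the kettle upright on the trivet, about 3 mm off centre by measurement, and let go; the mug and mill were not touched.

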